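# Pineapple kebab for the toy barbecue

### The job

Take the skewer by its orange handle and push it through both yellow pineapple rings while they stand in their rack, then lift the two off together. Lay the loaded skewer across the toy barbecue so that it rests in the V-shaped fork at each end with both rings hanging between the forks, and let go.

Things in the scene. Friction and masses are not known exactly. Their poses are not given: they have to be found in the camera images.
- skewer: (all sizes in mm) orange handle bar 80 long, 20 wide, 24 high; from one end a level steel rod, dia 10, length 180, tip ball dia 14; 40 g. Origin: handle's centre, on the rod's axis; x along the rod (rod x=40 to 220, ball ends at 227), z up. Starts lying on its handle, origin 12 above the table, rod in the air. Balance point x=20; with both rings near x=130 it balances in forks at x=58 and 182.
- pineapple1: yellow wooden ring, brown lines: outer dia 76, hole dia 38, 20 thick, 45 g. Origin: hole's centre; x along the hole (either way). Starts upright in a dark rack, hole level, 53 above the table. Lifts straight up. The rack (72 x 72) has side pegs up to 50 high, the middle 50 of its width is free. A like rack holds red rings.
- pineapple2: yellow wooden ring, brown lines: outer dia 76, hole dia 38, 20 thick, 45 g. Origin: hole's centre; x along the hole (either way). Starts upright in a dark rack, hole level, 53 above the table. Lifts straight up. Second ring of the same rack: on one axis with pineapple1, centres 29 apart.
- barbecue: fixed black open tray 130 long (x), 120 wide (y), rim 68 above the table, walls 6, inner floor 22, coals up to 36. At each short end, x=-62 and +62, stands an aluminium fork: a 45-degree V open upwards, arms to 27 each side, tips 113 high. A dia 10 rod resting in both Vs lies along x at y=0, axis 95 above the table. Origin: centre of the underside, on the table; z up.
There are look-alikes about, which are no part of the job. Of the things shaped like the barbecue, the black one is meant. Leave any purple look-alike of the pineapple1 alone.

How it is judged:
By the outcome, as a careful person would: the job done as asked, in the order asked, and still so for the second after the job is handed in, with the robot touching nothing.
It also fails if it takes over 56 s, if anything falls off the work surface, if the arm or the gripper's body presses on something with over 40 N, if the wrist force passes 120 N, or if a joint passes its speed limit or range.

### The arm

A 6-joint arm with a two-finger parallel gripper is mounted at the origin on the work surface. World frame = base frame: x ahead of the robot, y to its left, z up, the work surface at z = 0. Lengths are in m, angles in rad, forces in N, time in s.
With the tool pointing down it reaches from about 0.35 to 0.775 m from the base axis. Payload 7.3 kg.
Tool frame: the origin (TCP) lies midway between the tips of the shut fingers; the grasp point (between the pads) lies 19 mm behind it; z points along the fingers, y is the line along which they close (so a half turn about z gives the same grasp; the last joint's range is limited). The gripper opens to 92 mm and grips with 3 to 60 N. Pads are 19 mm wide; open, the fingers measure 130 mm over their backs; the gripper's body (75 mm by 190 mm) begins 47 mm behind the grasp point.
Start: joints at [-1.475, 0.342, 1.524, -0, 1.275, -0.146], TCP at [0.126, -0.51, 0.227] pointing down, gripper open.
Joint ranges: [-2.53, 2.53], [-0.77, 2.02], [0.04, 2.7], [-1, 4.14], [0.28, 2.66], [-3.11, 3.11]. Speed limits (rad/s): [2.57, 2.57, 3.14, 3.14, 3.14, 3.14].

### API

Orientations are given as [roll, pitch, yaw] about the fixed x, y, z axes, in that order (R = Rz(yaw) Ry(pitch) Rx(roll)).
In Python, from cell import robot, read_camera, camera_params, nets gives the robot as it stands. The module is installed in compiled form; this text tells all that it offers.
- The arm moves only by the tool step_arm, never from a script. Its argument "steps" is a list of rows, each an object of numbers: "x", "y", "z": the shift along the tool's x, y, z as a fraction of full scale; "rx", "ry", "rz": the turn, a rotation vector about the tool's x, y, z as a fraction of full scale; "claw": the opening, from -1 (shut) to 1 (fully open). In form: [{"x": .., "y": .., "z": .., "rx": .., "ry": .., "rz": .., "claw": ..}, ...]. A call has 1 to 12 rows; each row is the pose to reach, as a shift and turn from the pose commanded when the call began, along the tool's axes at that moment; what a row does not reach only later rows make up. Full scale, the value 1, is 750 mm for a shift and pi/4 rad for a turn. A row lasts 1/12 s, in which the tool goes at most 41.7 mm and 7.16 degrees, less where a joint would pass 70% of its speed; a pose out of reach is approached as far as the arm can. A call with a number of a shift or a turn outside -1 to 1 is refused whole. A call with a gripper value outside its range is refused whole. The fingers move at their own pace and stop on an object; "squeeze" is the grip in N (left out, the last holds). Time passes only in rows, so rows that repeat a pose let the fingers close. It gives the time, the measured TCP pose, the force, the opening and the grip force at its end, in the units of the state.
- robot.observe(): the state, without advancing time (a new reading comes with each control period).
- read_camera(name): name is "side" or "top" or "wrist"; returns (picture, depth): 400x640x3 uint8, blue, green, red; 400x640 float32, m along the optical axis (not along the pixel's ray), 0 where there is no reading.
- camera_params(name): a dict with "fx", "fy", "cx", "cy" (pixels), "k1" (the pictures are not rectified: a ray, as slopes to the right and down, at radius r is drawn at 1 + k1 r^2 times it, then the intrinsics apply), "R" (3x3) and "t" (3): a world point X has camera coordinates R X + t; the wrist camera has in their place "hand_eye" (4x4, takes a point from camera to tool coordinates, whose origin is the TCP and whose axes are the flange's). Camera axes: x right, y down, z forward; pixel columns grow to the right and rows downward; lengths in m; the calibration is good to about 2 mm. A picture is of the moment at which its call begins: read the wrist's pose just before it. camera_params takes no time and is no camera call.
- robot.hand_in(): hands the job in; it is judged then, once.
Trained networks look in the newest picture that a camera, given by its name, has taken for a name from the list of things; names that differ only in an ending like _2 or _b are one class to them, and where a whole thing is asked for, a point or a joint stands for the part that bears it (a point fixed in the world has none). Each returns a list of dicts, best first, with "conf" (0 to 1); they miss things now and then, are a little off and sometimes report something else, mostly with a low value. They report only what shows in the picture. A call takes as long as a camera call. They do not tell look-alikes from the thing itself.
- nets.masks_of(camera, query): "region" (400x640 bool, what is visible of it) and "box" ([left, top, right, bottom] in pixels, round what is visible of it).
- nets.landmark_of(camera, query): "pixel" ([row, column] in pixels: a listed point, or the origin of a listed thing).
The state is a dict: "time": time; "qpos": joint angles; "qvel": joint speeds; "joint_efforts": joint torques, N m; "tool_pos": TCP position; "tool_rot": TCP orientation; "contact_force": force on the tool from outside, world axes, zero at the start; "torque": the same for the moment, N m; "opening": finger opening in m; "grip_force": force on a finger pad.
Only numpy, scipy, OpenCV 4.12 (cv2) and the standard library are available. Lean on these libraries where they do the work, as an engineer would, in place of code of your own. Each camera call takes 0.05 s, during which the arm holds its last target. There are 200 camera calls.

## Working session

There is one attempt and no reset: what is moved stays moved. The work goes in short steps, Python scripts to look and compute and a tool call to move; the robot and the scene stay as the last step left them, time stands still between calls to the robot, and variables do not carry over. Pictures are saved under pics/ and viewed, at most 10 in all, crops included, and the job is handed in when it is done.

Besides the shell and the picture viewer there is one more tool, called after ">>>" by a JSON object that holds its "method" and its "body". step_arm: Moves the arm, as the interface text tells. Its arguments: {"type":"object","properties":{"steps":{"type":"array","items":{"type":"object","properties":{"x":{"type":"number","minimum":-1,"maximum":1},"y":{"type":"number","minimum":-1,"maximum":1},"z":{"type":"number","minimum":-1,"maximum":1},"rx":{"type":"number","minimum":-1,"maximum":1},"ry":{"type":"number","minimum":-1,"maximum":1},"rz":{"type":"number","minimum":-1,"maximum":1},"claw":{"type":"number"}}}},"squeeze":{"type":"number"}},"required":["steps"]}

```bash
mkdir -p pics; cat > h.py <<'E'
import numpy as np, cv2
from cell import robot, read_camera, camera_params, nets
from scipy.spatial.transform import Rotation as Ro
def T_tool():
    s=robot.observe(); return np.array(s['tool_pos']), Ro.from_euler('xyz',s['tool_rot']).as_matrix()
def cloud(name, pix, depth, tool=None):
    # pix Nx2 (row,col) -> world Nx3
    c=camera_params(name); pix=np.asarray(pix,float)
    d=np.array([depth[int(r),int(q)] for r,q in pix])
    u=np.stack([(pix[:,1]-c['cx'])/c['fx'],(pix[:,0]-c['cy'])/c['fy']],1); v=u.copy()
    for _ in range(20): v=u/(1+c['k1']*(v**2).sum(1,keepdims=True))
    P=np.c_[v,np.ones(len(v))]*d[:,None]
    if 'hand_eye' in c:
        H=np.array(c['hand_eye']); p,R=tool
        P=(P@H[:3,:3].T+H[:3,3])@R.T+p
    else: P=(P-np.array(c['t']))@np.array(c['R'])
    return P[d>0]
E
python3 - <<'E'
from h import *
print(robot.observe())
for n in ('top','side'):
    im,d=read_camera(n); cv2.imwrite(f'pics/{n}0.png',im); np.save(f'pics/{n}0.npy',d); c=camera_params(n); print(n,c)
    for q in ('skewer','pineapple1','barbecue'):
        for m in nets.masks_of(n,q): print(n,q,m['box'],m['conf'])
print(camera_params('wrist'))
E
```

```text
{'time': 0.0, 'qpos': array([-1.47502536e+00,  3.42702298e-01,  1.52502624e+00,  6.95201158e-06,
        1.27538310e+00, -1.46019294e-01]), 'qvel': array([ 0.00098965,  0.00043442,  0.00031147,  0.0005319 ,  0.00142531,
       -0.00016196]), 'joint_efforts': array([ 2.65236355e-03, -4.31233764e+01, -2.44222873e+01,  7.19693466e-02,
        5.60268725e-02, -1.19150254e-04]), 'tool_pos': array([ 0.12568117, -0.50931555,  0.22605234]), 'tool_rot': array([-3.14009080e+00, -2.27590817e-04,  2.41788066e-01]), 'contact_force': array([-0.08162932, -0.50236993, -0.0942219 ]), 'torque': array([ 0.01803096, -0.04775872, -0.05957347]), 'grip_force': 0.0, 'opening': 0.09181079242966446}
top {'fx': 455.6986278132968, 'fy': 455.6986278132968, 'cx': 322.7827667262066, 'cy': 197.55925927533315, 'k1': 0.038695170091261465, 'R': array([[-0.01247029, -0.9999065 ,  0.00561137],
       [-0.99504676,  0.01185579, -0.09869847],
       [ 0.09862271, -0.00681438, -0.99510156]]), 't': array([0.02703033, 0.48865429, 1.31172619])}
top skewer [358.3, 171.8, 452.8, 190.6] 0.7
top pineapple1 [318.5, 134.4, 316.8, 1
[... 616 characters left out ...]
183.7, 398.2, 215.8] 0.67
side pineapple1 [370.1, 178.9, 398.0, 201.3] 0.63
side barbecue [231.3, 88.0, 279.5, 144.6] 0.94
side barbecue [306.9, 95.3, 351.9, 151.4] 0.75
side barbecue [370.4, 175.9, 394.3, 199.9] 0.44
{'fx': 348.689518538469, 'fy': 348.689518538469, 'cx': 317.0427103458775, 'cy': 202.02521347521088, 'k1': -0.026793348386201704, 'hand_eye': array([[-2.04467802e-04, -9.69659644e-01, -2.44458856e-01,
         6.59977136e-02],
       [ 9.99999964e-01, -1.55393599e-04, -2.20032495e-04,
         3.38374953e-04],
       [ 1.75369289e-04, -2.44458892e-01,  9.69659641e-01,
        -1.57646712e-01],
       [ 0.00000000e+00,  0.00000000e+00,  0.00000000e+00,
         1.00000000e+00]])}
```

View pics/top0.png

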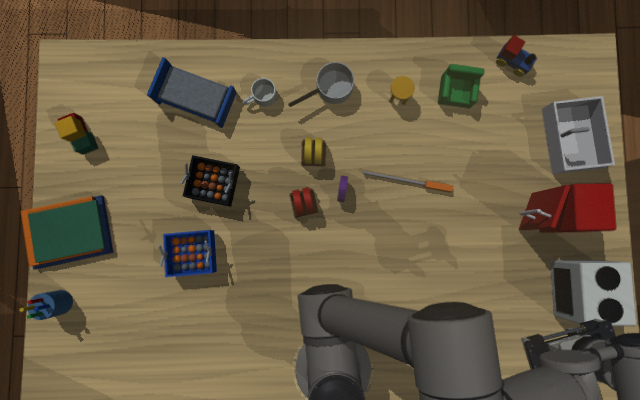

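View pics/side0.png

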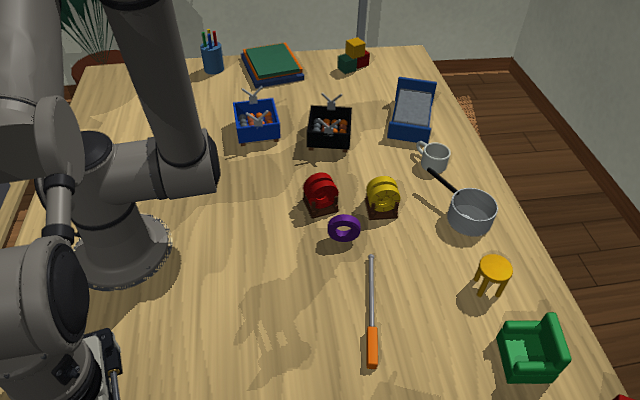

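Top view: yellow rings at (col 314, row 152), red rings at (303, 202), lone purple ring at (343, 188), skewer with its tip at (365, 174) and handle at (438, 187). The black barbecue at (212, 181) is the one meant. The blue one at (190, 254) is a look-alike, because the text asks for black. The yellow pair in the dark rack fits "yellow, brown lines".

```bash
cat > m.py <<'E'
from h import *
im=cv2.imread('pics/top0.png'); d=np.load('pics/top0.npy'); hsv=cv2.cvtColor(im,cv2.COLOR_BGR2HSV)
def roi(r0,r1,c0,c1):
    rr,cc=np.mgrid[r0:r1,c0:c1]; pix=np.c_[rr.ravel(),cc.ravel()]
    dd=d[pix[:,0],pix[:,1]]>0; pix=pix[dd]; return pix,cloud('top',pix,d),hsv[pix[:,0],pix[:,1]]
def rect(P):
    (c,s,a)=cv2.minAreaRect((P[:,:2]*1000).astype(np.float32)); return np.round(c,1),np.round(s,1),round(a,1)
pix,P,h=roi(165,200,355,460)
o=(h[:,0]<20)&(h[:,1]>190)&(h[:,2]>120)&(P[:,2]>.012)
print('handle',o.sum(),rect(P[o]),P[o].mean(0),np.median(P[o][:,2]))
r=(P[:,2]>.008)&~o; print('rod',r.sum(),rect(P[r]),P[r].mean(0)); 
A=P[r|o][:,:2]; m=A.mean(0); v=np.linalg.svd(A-m)[2][0]; print('dir',v,np.degrees(np.arctan2(v[1],v[0])), 'ends',m+v*((A-m)@v).min(),m+v*((A-m)@v).max())
pix,P,h=roi(130,175,295,332)
y=(h[:,0]>18)&(h[:,0]<36)&(h[:,1]>150)&(P[:,2]>.03)
print('rings',y.sum(),rect(P[y]),P[y].mean(0),P[y][:,2].max())
t=(P[:,2]>.078); print('top',rect(P[t]),P[t].mean(0))
pix,P,h=roi(145,215,172,250)
b=(P[:,2]>.055)&(P[:,2]<.075); print('rim',b.sum(),rect(P[b]))
f=(P[:,2]>.085); print('fork',f.sum(),rect(P[f]),P[f][:,2].max())
for p in P[f]: print(np.round(p,3),end=' ')
big=np.hstack([cv2.resize(im[100:230,150:300],(450,390),interpolation=2),cv2.resize(im[125:215,290:380],(350,390),interpolation=2)]); cv2.imwrite('pics/crop.png',big)
E
python3 m.py
```

```text
handle 110 (array([ 520.7, -319.3]), array([74.7, 16.5]), 78.0) [ 0.51959603 -0.32064935  0.0247682 ] 0.024914645398084342
rod 338 (array([ 534.3, -229.6]), array([262.4, 101.9]), 89.3) [ 0.53804084 -0.23124321  0.01772795]
dir [0.19894614 0.98001042] 78.52466089928713 ends [ 0.51168814 -0.36070004] [ 0.56486768 -0.09873717]
rings 385 (array([621.3,  48.6]), array([53. , 70.7]), 88.6) [0.61828542 0.04858799 0.08077981] 0.09493935617440853
top (array([623.8,  48.8]), array([48.2, 60.9]), 89.1) [0.62175741 0.04847503 0.08677075]
rim 459 (array([539.4, 342.3]), array([132.2, 119.9]), 77.6)
fork 114 (array([539.4, 341.6]), array([130.5,  56.8]), 77.6) 0.11725589703282974
[0.58  0.398 0.112] [0.58  0.395 0.114] [0.577 0.399 0.111] [0.577 0.396 0.112] [0.577 0.393 0.113] [0.575 0.399 0.109] [0.574 0.395 0.115] [0.576 0.395 0.105] [0.573 0.4   0.106] [0.573 0.397 0.107] [0.572 0.393 0.11 ] [0.57  0.4   0.105] [0.57  0.397 0.108] [0.57  0.395 0.106] [0.568 0.401 0.104] [0.568 0.398 0.102] [0.567 0.395 0.106] [0.565 0.401 0.102] [0.566 0.399 0.098] [0.566 0.397 0.097] [0.563 0.403 0.097] [0.5
[... 1155 characters left out ...]
 [0.532 0.278 0.086] [0.528 0.409 0.111] [0.528 0.406 0.11 ] [0.528 0.405 0.106] [0.528 0.281 0.095] [0.529 0.28  0.089] [0.525 0.409 0.11 ] [0.525 0.405 0.113] [0.527 0.283 0.086] [0.523 0.285 0.091] [0.523 0.282 0.092] [0.524 0.28  0.09 ] [0.52  0.284 0.094] [0.52  0.282 0.092] [0.521 0.28  0.089] [0.517 0.286 0.097] [0.518 0.284 0.093] [0.517 0.28  0.099] [0.514 0.285 0.102] [0.513 0.282 0.104] [0.515 0.281 0.094] [0.511 0.288 0.104] [0.511 0.286 0.097] [0.511 0.283 0.1  ] [0.508 0.287 0.106] [0.508 0.284 0.106] [0.508 0.282 0.104] [0.505 0.29  0.108] [0.504 0.286 0.112] [0.505 0.284 0.107] [0.501 0.288 0.116] [0.501 0.285 0.115] [0.502 0.284 0.108] [0.499 0.289 0.112] [0.499 0.286 0.113]
```

View pics/crop.png

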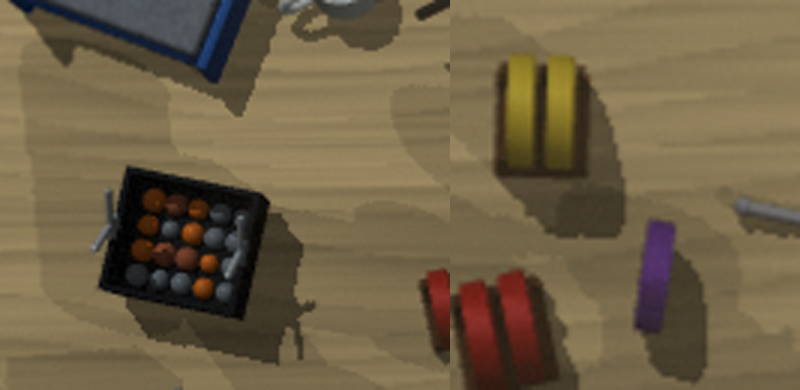

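Crop confirms the black-walled barbecue with aluminium forks (left crop, ~(185,240)) and the yellow pair in the dark rack (right crop, ~(540,110)); the purple and red rings are separate.

```bash
cat > go.py <<'E'
from h import *
import sys
def to(p0,R0,x,y,z,yaw):
    s=R0.T@(np.array([x,y,z])-p0); R1=Ro.from_euler('xyz',[np.pi,0,np.radians(yaw)]).as_matrix()
    r=Ro.from_matrix(R0.T@R1).as_rotvec()
    print(dict(zip(['x','y','z','rx','ry','rz'],np.round(np.r_[s/.75,r/(np.pi/4)],4))),'rows',np.ceil(max(np.linalg.norm(s)/.0417,np.degrees(np.linalg.norm(r))/7.16)))
if __name__=='__main__':
    p,R=T_tool(); s=robot.observe(); print(s['time'],p,np.degrees(s['tool_rot']),s['opening'],s['grip_force'],s['contact_force'])
    for a in sys.argv[1:]: to(p,R,*map(float,a.split(',')))
E
python3 go.py .4,-.42,.22,50 .5197,-.3213,.2,50
```

```text
0.4 [ 0.12571611 -0.50969211  0.22662612] [-1.79990077e+02 -1.07829032e-03  1.38544200e+01] 0.09174290932937317 0.0 [-0.47841002  0.22546596 -0.83631731]
{'x': np.float64(0.3837), 'y': np.float64(-0.0285), 'z': np.float64(0.0088), 'rx': np.float64(-0.0002), 'ry': np.float64(-0.0001), 'rz': np.float64(-0.8032)} rows 7.0
{'x': np.float64(0.5702), 'y': np.float64(-0.1181), 'z': np.float64(0.0355), 'rx': np.float64(-0.0002), 'ry': np.float64(-0.0001), 'rz': np.float64(-0.8032)} rows 11.0
```

>>> {"method": "step_arm", "body": {"steps": [{"x": 0.57,"y": -0.118,"z": 0.035,"rz": -0.803,"claw": 1},{"x": 0.57,"y": -0.118,"z": 0.035,"rz": -0.803,"claw": 1},{"x": 0.57,"y": -0.118,"z": 0.035,"rz": -0.803,"claw": 1},{"x": 0.57,"y": -0.118,"z": 0.035,"rz": -0.803,"claw": 1},{"x": 0.57,"y": -0.118,"z": 0.035,"rz": -0.803,"claw": 1},{"x": 0.57,"y": -0.118,"z": 0.035,"rz": -0.803,"claw": 1},{"x": 0.57,"y": -0.118,"z": 0.035,"rz": -0.803,"claw": 1},{"x": 0.57,"y": -0.118,"z": 0.035,"rz": -0.803,"claw": 1},{"x": 0.57,"y": -0.118,"z": 0.035,"rz": -0.803,"claw": 1},{"x": 0.57,"y": -0.118,"z": 0.035,"rz": -0.803,"claw": 1},{"x": 0.57,"y": -0.118,"z": 0.035,"rz": -0.803,"claw": 1},{"x": 0.57,"y": -0.118,"z": 0.035,"rz": -0.803,"claw": 1}]}}

```text
$.steps[0]: bad value
```

```bash
python3 go.py .5197,-.3213,.1,78.4 .5197,-.3213,.005,78.4; python3 - <<'E'
from h import *
t=T_tool(); im,d=read_camera('wrist'); cv2.imwrite('pics/w1.png',im); hsv=cv2.cvtColor(im,cv2.COLOR_BGR2HSV)
o=(hsv[...,0]<20)&(hsv[...,1]>190)&(hsv[...,2]>100)&(d>0)
n,l,st,_=cv2.connectedComponentsWithStats(o.astype(np.uint8)); k=1+st[1:,4].argmax(); print(st[k])
P=cloud('wrist',np.argwhere(l==k),d,t); P=P[P[:,2]>.019]
print(cv2.minAreaRect((P[:,:2]*1000).astype(np.float32)),P.mean(0))
E
```

```text
0.4 [ 0.12571611 -0.50969211  0.22662612] [-1.79990077e+02 -1.07829032e-03  1.38544200e+01] 0.09174290932937317 0.0 [-0.47841002  0.22546596 -0.83631731]
{'x': np.float64(0.5702), 'y': np.float64(-0.1181), 'z': np.float64(0.1689), 'rx': np.float64(-0.0002), 'ry': np.float64(-0.0001), 'rz': np.float64(-1.4343)} rows 11.0
{'x': np.float64(0.5702), 'y': np.float64(-0.118), 'z': np.float64(0.2955), 'rx': np.float64(-0.0002), 'ry': np.float64(-0.0001), 'rz': np.float64(-1.4343)} rows 12.0Traceback (most recent call last):
  File "<stdin>", line 4, in <module>
ValueError: attempt to get argmax of an empty sequence
```

>>> {"method": "step_arm", "body": {"steps": [{"x": 0.57,"y": -0.118,"z": 0.035,"rx": 0,"ry": 0,"rz": -0.803,"claw": 1},{"x": 0.57,"y": -0.118,"z": 0.035,"rx": 0,"ry": 0,"rz": -0.803,"claw": 1},{"x": 0.57,"y": -0.118,"z": 0.035,"rx": 0,"ry": 0,"rz": -0.803,"claw": 1},{"x": 0.57,"y": -0.118,"z": 0.035,"rx": 0,"ry": 0,"rz": -0.803,"claw": 1},{"x": 0.57,"y": -0.118,"z": 0.035,"rx": 0,"ry": 0,"rz": -0.803,"claw": 1},{"x": 0.57,"y": -0.118,"z": 0.035,"rx": 0,"ry": 0,"rz": -0.803,"claw": 1},{"x": 0.57,"y": -0.118,"z": 0.035,"rx": 0,"ry": 0,"rz": -0.803,"claw": 1},{"x": 0.57,"y": -0.118,"z": 0.035,"rx": 0,"ry": 0,"rz": -0.803,"claw": 1},{"x": 0.57,"y": -0.118,"z": 0.035,"rx": 0,"ry": 0,"rz": -0.803,"claw": 1},{"x": 0.57,"y": -0.118,"z": 0.035,"rx": 0,"ry": 0,"rz": -0.803,"claw": 1},{"x": 0.57,"y": -0.118,"z": 0.035,"rx": 0,"ry": 0,"rz": -0.803,"claw": 1},{"x": 0.57,"y": -0.118,"z": 0.035,"rx": 0,"ry": 0,"rz": -0.803,"claw": 1}]}}

```text
time: 1.45
tool_pos: [0.5231, -0.3185, 0.1996]
tool_rot: [-3.141, -0.001, 0.877]
contact_force: [-0.3, 0.4, 0.6]
opening: 0.0917
grip_force: 0.0
```

```bash
python3 - <<'E'
from h import *
t=T_tool(); im,d=read_camera('wrist'); cv2.imwrite('pics/w1.png',im); hsv=cv2.cvtColor(im,cv2.COLOR_BGR2HSV)
o=(hsv[...,0]<20)&(hsv[...,1]>190)&(hsv[...,2]>100)&(d>0)
n,l,st,_=cv2.connectedComponentsWithStats(o.astype(np.uint8)); k=1+st[1:,4].argmax(); print(st[k])
P=cloud('wrist',np.argwhere(l==k),d,t); P=P[P[:,2]>.019]
print(cv2.minAreaRect((P[:,:2]*1000).astype(np.float32)),P.mean(0))
E
python3 go.py .5197,-.3213,.1,78.4 .5197,-.3213,.005,78.4
```

```text
[ 288  146   53   78 1584]
((520.2047119140625, -319.57098388671875), (78.28213500976562, 19.71355628967285), 78.40971374511719) [ 0.52077991 -0.31838888  0.02354668]
1.5 [ 0.5210791 -0.3199364  0.1997207] [-1.79959202e+02  3.07593637e-03  5.01965002e+01] 0.0917428698349677 0.0 [-0.96894429  0.2284491   0.5130403 ]
{'x': np.float64(-0.0026), 'y': np.float64(-0.0002), 'z': np.float64(0.133), 'rx': np.float64(-0.0009), 'ry': np.float64(-0.0002), 'rz': np.float64(-0.6267)} rows 4.0
{'x': np.float64(-0.0026), 'y': np.float64(-0.0001), 'z': np.float64(0.2596), 'rx': np.float64(-0.0009), 'ry': np.float64(-0.0002), 'rz': np.float64(-0.6267)} rows 5.0
```

>>> {"method": "step_arm", "body": {"steps": [{"x": 0,"y": 0,"z": 0.12,"rx": 0,"ry": 0,"rz": -0.627,"claw": 1},{"x": 0,"y": 0,"z": 0.15,"rx": 0,"ry": 0,"rz": -0.627,"claw": 1},{"x": 0,"y": 0,"z": 0.17,"rx": 0,"ry": 0,"rz": -0.627,"claw": 1},{"x": 0,"y": 0,"z": 0.19,"rx": 0,"ry": 0,"rz": -0.627,"claw": 1},{"x": 0,"y": 0,"z": 0.21,"rx": 0,"ry": 0,"rz": -0.627,"claw": 1},{"x": 0,"y": 0,"z": 0.23,"rx": 0,"ry": 0,"rz": -0.627,"claw": 1},{"x": 0,"y": 0,"z": 0.25,"rx": 0,"ry": 0,"rz": -0.627,"claw": 1},{"x": 0,"y": 0,"z": 0.259,"rx": 0,"ry": 0,"rz": -0.627,"claw": 1},{"x": 0,"y": 0,"z": 0.259,"rx": 0,"ry": 0,"rz": -0.627,"claw": 0},{"x": 0,"y": 0,"z": 0.259,"rx": 0,"ry": 0,"rz": -0.627,"claw": -1},{"x": 0,"y": 0,"z": 0.259,"rx": 0,"ry": 0,"rz": -0.627,"claw": -1},{"x": 0,"y": 0,"z": 0.259,"rx": 0,"ry": 0,"rz": -0.627,"claw": -1}], "squeeze": 50}}

```text
time: 2.5
tool_pos: [0.52, -0.3221, 0.0075]
tool_rot: [3.14, 0.001, 1.365]
contact_force: [0.5, 0.1, -0.1]
opening: 0.0699
grip_force: 0.0
```

>>> {"method": "step_arm", "body": {"steps": [{"x": 0,"y": 0,"z": 0,"rx": 0,"ry": 0,"rz": 0,"claw": -1},{"x": 0,"y": 0,"z": 0,"rx": 0,"ry": 0,"rz": 0,"claw": -1},{"x": 0,"y": 0,"z": 0,"rx": 0,"ry": 0,"rz": 0,"claw": -1},{"x": 0,"y": 0,"z": 0,"rx": 0,"ry": 0,"rz": 0,"claw": -1},{"x": 0,"y": 0,"z": 0,"rx": 0,"ry": 0,"rz": 0,"claw": -1},{"x": 0,"y": 0,"z": 0,"rx": 0,"ry": 0,"rz": 0,"claw": -1}]}}

```text
time: 3.0
tool_pos: [0.5196, -0.3215, 0.0063]
tool_rot: [3.142, 0.0, 1.365]
contact_force: [-0.4, 0.5, 0.5]
opening: 0.0297
grip_force: 0.0
```

>>> {"method": "step_arm", "body": {"steps": [{"x": 0,"y": 0,"z": 0,"rx": 0,"ry": 0,"rz": 0,"claw": -1},{"x": 0,"y": 0,"z": 0,"rx": 0,"ry": 0,"rz": 0,"claw": -1},{"x": 0,"y": 0,"z": 0,"rx": 0,"ry": 0,"rz": 0,"claw": -1},{"x": 0,"y": 0,"z": 0,"rx": 0,"ry": 0,"rz": 0,"claw": -1},{"x": 0,"y": 0,"z": 0,"rx": 0,"ry": 0,"rz": 0,"claw": -1},{"x": 0,"y": 0,"z": 0,"rx": 0,"ry": 0,"rz": 0,"claw": -1}]}}

```text
time: 3.5
tool_pos: [0.5196, -0.3214, 0.0062]
tool_rot: [-3.142, 0.0, 1.365]
contact_force: [-0.4, 0.7, -0.6]
opening: 0.0198
grip_force: 50.0
```

>>> {"method": "step_arm", "body": {"steps": [{"x": 0,"y": 0,"z": -0.02,"rx": 0,"ry": 0,"rz": 0,"claw": -1},{"x": 0,"y": 0,"z": -0.04,"rx": 0,"ry": 0,"rz": 0,"claw": -1},{"x": 0,"y": 0,"z": -0.06,"rx": 0,"ry": 0,"rz": 0,"claw": -1},{"x": 0,"y": 0,"z": -0.08,"rx": 0,"ry": 0,"rz": 0,"claw": -1},{"x": 0,"y": 0,"z": -0.1,"rx": 0,"ry": 0,"rz": 0,"claw": -1},{"x": 0,"y": 0,"z": -0.12,"rx": 0,"ry": 0,"rz": 0,"claw": -1},{"x": 0,"y": 0,"z": -0.12,"rx": 0,"ry": 0,"rz": 0,"claw": -1},{"x": 0,"y": 0,"z": -0.12,"rx": 0,"ry": 0,"rz": 0,"claw": -1}]}}

```text
time: 4.17
tool_pos: [0.5199, -0.3217, 0.0967]
tool_rot: [3.14, 0.001, 1.365]
contact_force: [0.1, 0.6, -0.7]
opening: 0.0195
grip_force: 50.0
```

```bash
cat > meas.py <<'E'
from h import *
def rods(name,roi):
    t=T_tool(); im,d=read_camera(name); r0,r1,c0,c1=roi
    return t,im,d
t=T_tool(); im,d=read_camera('top'); cv2.imwrite('pics/top1.png',im); hsv=cv2.cvtColor(im,cv2.COLOR_BGR2HSV)
# rod: points along predicted axis
rr,cc=np.mgrid[100:260,150:470]; pix=np.c_[rr.ravel(),cc.ravel()]; pix=pix[d[pix[:,0],pix[:,1]]>0]
P=cloud('top',pix,d); p,R=t; q=(P-p)@R
s=(q[:,0]>.05)&(q[:,0]<.26)&(abs(q[:,1])<.03)&(q[:,2]>-.05)&(q[:,2]<.045)
Q=q[s]; print(s.sum(), 'max x',Q[:,0].max())
for a in np.arange(.05,.26,.03):
    k=(Q[:,0]>=a)&(Q[:,0]<a+.03)
    if k.any(): print(round(a+.015,3),k.sum(),np.round(np.median(Q[k],0)*1000,1))
h=hsv[pix[:,0],pix[:,1]]; pu=(h[:,0]>120)&(h[:,0]<150)&(h[:,1]>100); print('purple',P[pu].min(0),P[pu].max(0))
E
python3 meas.py; python3 go.py .6225,-.235,.12,89 .6225,-.235,.047,89
```

```text
237 max x 0.22720462222429216
0.065 40 [ 65.8  -0.3 -10.6]
0.095 38 [ 95.4  -0.7 -10.5]
0.125 39 [124.9  -0.3 -10.4]
0.155 39 [154.6  -0.7 -10.7]
0.185 41 [185.5  -0.6  -9.9]
0.215 40 [215.6  -1.8 -11.4]
purple [ 0.31667311 -0.0461326   0.01724982] [0.60352662 0.46077041 0.07847823]
4.2167 [ 0.51937694 -0.32128799  0.09567684] [-1.79978764e+02 -7.15047516e-03  7.82028317e+01] 0.01950853449085427 49.99300181865692 [ 0.18331938  0.60086533 -1.39465164]
{'x': np.float64(0.1407), 'y': np.float64(0.1111), 'z': np.float64(-0.0325), 'rx': np.float64(-0.0005), 'ry': np.float64(-0.0002), 'rz': np.float64(-0.2399)} rows 4.0
{'x': np.float64(0.1407), 'y': np.float64(0.1111), 'z': np.float64(0.0649), 'rx': np.float64(-0.0005), 'ry': np.float64(-0.0002), 'rz': np.float64(-0.2399)} rows 4.0
```

>>> {"method": "step_arm", "body": {"steps": [{"x": 0.035,"y": 0.028,"z": -0.03,"rx": 0,"ry": 0,"rz": -0.06,"claw": -1},{"x": 0.07,"y": 0.055,"z": -0.03,"rx": 0,"ry": 0,"rz": -0.12,"claw": -1},{"x": 0.105,"y": 0.083,"z": -0.03,"rx": 0,"ry": 0,"rz": -0.18,"claw": -1},{"x": 0.141,"y": 0.111,"z": -0.03,"rx": 0,"ry": 0,"rz": -0.24,"claw": -1},{"x": 0.141,"y": 0.111,"z": -0.03,"rx": 0,"ry": 0,"rz": -0.24,"claw": -1},{"x": 0.141,"y": 0.111,"z": 0,"rx": 0,"ry": 0,"rz": -0.24,"claw": -1},{"x": 0.141,"y": 0.111,"z": 0.03,"rx": 0,"ry": 0,"rz": -0.24,"claw": -1},{"x": 0.141,"y": 0.111,"z": 0.05,"rx": 0,"ry": 0,"rz": -0.24,"claw": -1},{"x": 0.141,"y": 0.111,"z": 0.065,"rx": 0,"ry": 0,"rz": -0.24,"claw": -1},{"x": 0.141,"y": 0.111,"z": 0.065,"rx": 0,"ry": 0,"rz": -0.24,"claw": -1},{"x": 0.141,"y": 0.111,"z": 0.065,"rx": 0,"ry": 0,"rz": -0.24,"claw": -1}]}}

```text
time: 5.13
tool_pos: [0.6222, -0.235, 0.0465]
tool_rot: [-3.14, -0.001, 1.553]
contact_force: [0.5, -0.4, -0.3]
opening: 0.0194
grip_force: 50.0
```

```bash
python3 meas.py; python3 - <<'E'
from h import *
# ring centre from top, and side picture
im,d=read_camera('top'); hsv=cv2.cvtColor(im,cv2.COLOR_BGR2HSV)
im2,_=read_camera('side'); cv2.imwrite('pics/s2.png',cv2.resize(im2[150:300,280:480],(800,600)))
pix=np.argwhere((hsv[...,0]>18)&(hsv[...,0]<36)&(hsv[...,1]>150)&(d>0)); pix=pix[(pix[:,0]>130)&(pix[:,0]<175)&(pix[:,1]>295)&(pix[:,1]<332)]
P=cloud('top',pix,d); P=P[P[:,2]>.055]
from scipy.optimize import least_squares
f=lambda a:np.hypot(P[:,0]-a[0],P[:,2]-a[1])-.038
s=least_squares(f,[.62,.053],loss='soft_l1',f_scale=.002); print('ring xz',s.x,len(P),P[:,1].min(),P[:,1].max())
for k in (P[:,1]<.0475,P[:,1]>.0495):
    print(least_squares(lambda a:np.hypot(P[k,0]-a[0],P[k,2]-.053)-.038,[.62],loss='soft_l1',f_scale=.002).x,P[k,1].mean())
E
python3 go.py .6225,-.0815,.047,89
```

```text
693 max x 0.2599474080774524
0.065 86 [64.2 -2.7 39.4]
0.095 92 [94.5 -1.9 40.7]
0.125 96 [124.8  -2.4  40.7]
0.155 98 [154.5  -2.4  41.5]
0.185 106 [184.5  -1.8  41.5]
0.215 92 [214.6  -2.4  41.3]
0.245 123 [253.6   4.3  37.6]
purple [ 0.31664283 -0.04599925  0.01517724] [0.59201799 0.46162187 0.07801705]
ring xz [0.62390671 0.05262109] 361 0.02436488083558481 0.07370134622141959
[0.62344451] 0.034045405574178296
[0.62455621] 0.06309475405507894
5.2833 [ 0.6233617  -0.23549443  0.04872543] [1.79886444e+02 6.33025557e-02 8.89902179e+01] 0.019365489967900662 49.99281585216522 [-1.00914176  0.53227186  0.40585695]
{'x': np.float64(0.2053), 'y': np.float64(-0.0048), 'z': np.float64(0.0021), 'rx': np.float64(0.0025), 'ry': np.float64(0.0014), 'rz': np.float64(-0.0002)} rows 4.0
```

View pics/s2.png

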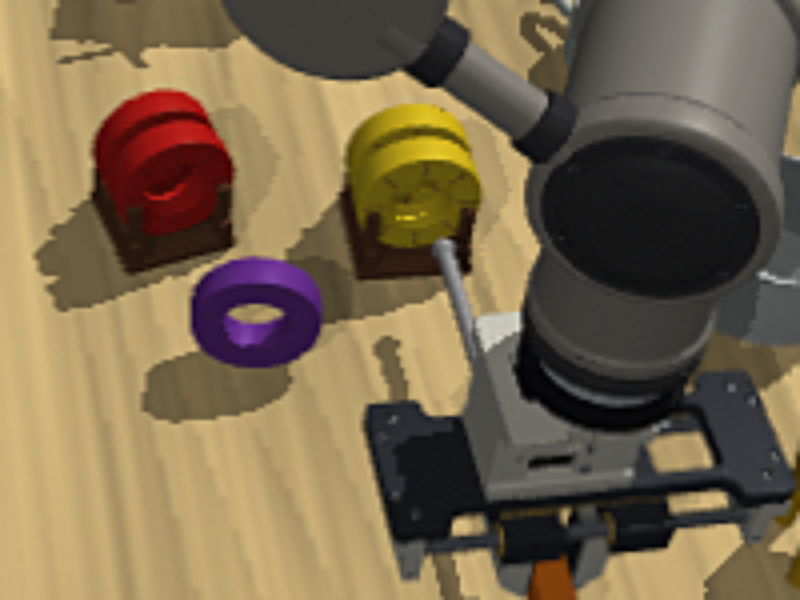

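Side crop: the tip ball at (442,245) stands in front of the lower-right of the near yellow ring, whose hole is at about (415,205). Rod and ring axis line up in the measurements (x 0.623 against 0.624).

>>> {"method": "step_arm", "body": {"steps": [{"x": 0.02,"y": 0.001,"z": 0,"rx": 0,"ry": 0,"rz": 0,"claw": -1},{"x": 0.04,"y": 0.001,"z": 0,"rx": 0,"ry": 0,"rz": 0,"claw": -1},{"x": 0.06,"y": 0.001,"z": 0,"rx": 0,"ry": 0,"rz": 0,"claw": -1},{"x": 0.08,"y": 0.001,"z": 0,"rx": 0,"ry": 0,"rz": 0,"claw": -1},{"x": 0.1,"y": 0.001,"z": 0,"rx": 0,"ry": 0,"rz": 0,"claw": -1},{"x": 0.1,"y": 0.001,"z": 0,"rx": 0,"ry": 0,"rz": 0,"claw": -1}]}}

```text
time: 5.78
tool_pos: [0.6248, -0.1557, 0.0476]
tool_rot: [-3.141, -0.001, 1.557]
contact_force: [0.2, 0.5, -0.9]
opening: 0.0195
grip_force: 50.0
```

```bash
cat > see.py <<'E'
from h import *
import sys
a,b,c,e=map(int,sys.argv[2:6]); im,_=read_camera('side'); cv2.imwrite(sys.argv[1],cv2.resize(im[a:b,c:e],(800,int(800*(b-a)/(e-c)))))
im,d=read_camera('top'); hsv=cv2.cvtColor(im,cv2.COLOR_BGR2HSV)
m=((hsv[...,0]>18)&(hsv[...,0]<36)&(hsv[...,1]>150)&(d>0)); n,l,st,_=cv2.connectedComponentsWithStats(m.astype(np.uint8))
for k in range(1,n):
    if st[k,4]>40:
        P=cloud('top',np.argwhere(l==k),d); print(st[k],P.mean(0).round(3),P.min(0).round(3),P.max(0).round(3))
E
python3 see.py pics/s3.png 150 300 280 480;python3 go.py .6235,-.0815,.047,89
```

```text
[496  59  11   7  44] [ 0.893 -0.519  0.023] [ 0.884 -0.531  0.006] [ 0.9   -0.507  0.035]
[514  69  10   7  43] [ 0.861 -0.569  0.023] [ 0.851 -0.583  0.003] [ 0.869 -0.557  0.04 ]
[391  76  23  23 416] [ 0.802 -0.212  0.074] [ 0.767 -0.243 -0.004] [ 0.862 -0.178  0.083]
[ 55 116  31  25 522] [0.684 0.724 0.089] [ 0.656  0.697 -0.003] [0.731 0.818 0.107]
[304 138   9  26 191] [0.619 0.063 0.081] [0.586 0.051 0.022] [0.656 0.073 0.096]
[314 138   9  26 184] [0.618 0.034 0.082] [0.585 0.021 0.016] [0.657 0.045 0.096]
[ 19 306  16   7  57] [ 0.181  0.884 -0.014] [ 0.072  0.789 -0.764] [0.205 1.372 0.145]
5.8833 [ 0.62500554 -0.15879964  0.04765899] [1.79989170e+02 2.17615321e-02 8.91222896e+01] 0.019717930832312106 49.99287664890289 [ 0.36147411  0.24355106 -0.06453861]
{'x': np.float64(0.103), 'y': np.float64(-0.0036), 'z': np.float64(0.0008), 'rx': np.float64(0.0002), 'ry': np.float64(0.0005), 'rz': np.float64(0.0027)} rows 2.0
```

View pics/s3.png

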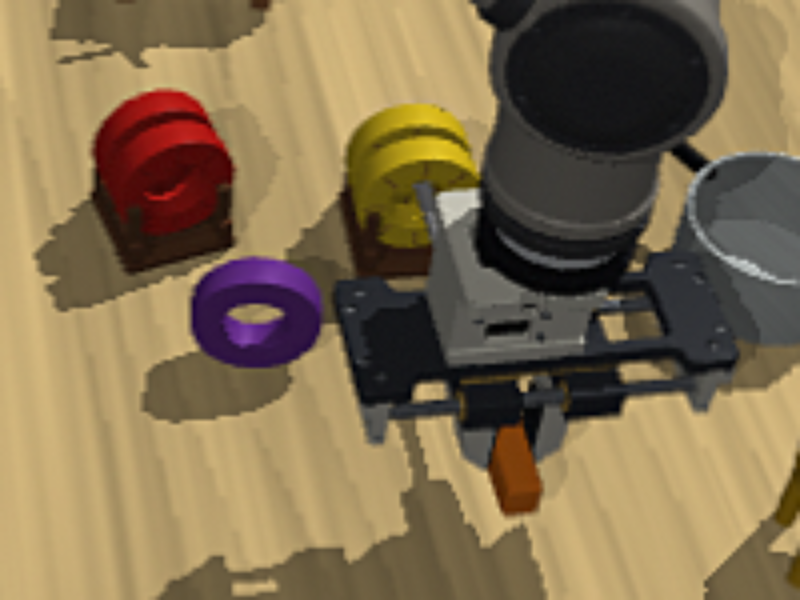

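The rod vanishes into the near ring's hole at (425,188), the rings have not moved and the force is nil. I push on.

>>> {"method": "step_arm", "body": {"steps": [{"x": 0.02,"y": -0.001,"z": 0,"rx": 0,"ry": 0,"rz": 0,"claw": -1},{"x": 0.04,"y": -0.001,"z": 0,"rx": 0,"ry": 0,"rz": 0,"claw": -1},{"x": 0.06,"y": -0.001,"z": 0,"rx": 0,"ry": 0,"rz": 0,"claw": -1},{"x": 0.08,"y": -0.001,"z": 0,"rx": 0,"ry": 0,"rz": 0,"claw": -1},{"x": 0.103,"y": -0.001,"z": 0,"rx": 0,"ry": 0,"rz": 0,"claw": -1},{"x": 0.103,"y": -0.001,"z": 0,"rx": 0,"ry": 0,"rz": 0,"claw": -1},{"x": 0.103,"y": -0.001,"z": 0,"rx": 0,"ry": 0,"rz": 0,"claw": -1}]}}

```text
time: 6.47
tool_pos: [0.6254, -0.0811, 0.0475]
tool_rot: [-3.142, 0.0, 1.556]
contact_force: [-0.3, -1.0, -0.4]
opening: 0.0198
grip_force: 50.0
```

```bash
python3 meas.py; python3 see.py pics/s4.png 150 300 280 480;python3 go.py .6235,-.0815,.16,89
```

```text
740 max x 0.25903731152837034
0.065 17 [77.  -1.1 -6.6]
0.095 155 [99.7 -1.1 13.3]
0.125 213 [125.9  -2.2 -36.7]
0.155 161 [151.4  -1.5 -34.6]
0.185 77 [183.8  -1.7  41.9]
0.215 75 [215.3  -2.2  37.3]
0.245 42 [245.2  -0.8  43.8]
purple [0.31671965 0.3428181  0.01766728] [0.58580383 0.46238939 0.05745456]
[496  59  11   7  46] [ 0.893 -0.519  0.023] [ 0.884 -0.534  0.008] [ 0.902 -0.509  0.034]
[514  69  10   7  43] [ 0.86  -0.568  0.024] [ 0.853 -0.581  0.006] [ 0.87  -0.557  0.036]
[391  76  23  24 438] [ 0.8   -0.211  0.074] [ 0.765 -0.244 -0.001] [ 0.862 -0.179  0.081]
[ 55 116  31  25 525] [0.684 0.724 0.089] [ 0.656  0.696 -0.003] [0.731 0.816 0.108]
[304 138   9  25 188] [0.62  0.063 0.08 ] [0.588 0.051 0.024] [0.656 0.075 0.095]
[314 138   9  26 190] [0.618 0.034 0.081] [0.585 0.021 0.014] [0.657 0.045 0.097]
[ 19 306  16   7  59] [ 0.178  0.899 -0.038] [ 0.072  0.789 -0.757] [0.205 1.372 0.145]
6.6167 [ 0.62545954 -0.0830716   0.04749069] [1.79988123e+02 2.20111589e-02 8.89949555e+01] 0.01985904097346488 49.99303579330444 [-0.93219538 -0.85237987  0.36120959]
{'x': np.float64(0.002), 'y': np.float64(-0.0026), 'z': np.float64(-0.15), 'rx': np.float64(0.0003), 'ry': np.float64(0.0005), 'rz': np.float64(-0.0001)} rows 3.0
```

>>> {"method": "step_arm", "body": {"steps": [{"x": 0,"y": 0,"z": -0.01,"rx": 0,"ry": 0,"rz": 0,"claw": -1},{"x": 0,"y": 0,"z": -0.02,"rx": 0,"ry": 0,"rz": 0,"claw": -1},{"x": 0,"y": 0,"z": -0.03,"rx": 0,"ry": 0,"rz": 0,"claw": -1},{"x": 0,"y": 0,"z": -0.04,"rx": 0,"ry": 0,"rz": 0,"claw": -1},{"x": 0,"y": 0,"z": -0.055,"rx": 0,"ry": 0,"rz": 0,"claw": -1},{"x": 0,"y": 0,"z": -0.07,"rx": 0,"ry": 0,"rz": 0,"claw": -1},{"x": 0,"y": 0,"z": -0.09,"rx": 0,"ry": 0,"rz": 0,"claw": -1},{"x": 0,"y": 0,"z": -0.11,"rx": 0,"ry": 0,"rz": 0,"claw": -1},{"x": 0,"y": 0,"z": -0.13,"rx": 0,"ry": 0,"rz": 0,"claw": -1},{"x": 0,"y": 0,"z": -0.15,"rx": 0,"ry": 0,"rz": 0,"claw": -1},{"x": 0,"y": 0,"z": -0.15,"rx": 0,"ry": 0,"rz": 0,"claw": -1},{"x": 0,"y": 0,"z": -0.15,"rx": 0,"ry": 0,"rz": 0,"claw": -1}], "squeeze": 58}}

```text
time: 7.62
tool_pos: [0.6258, -0.0829, 0.1613]
tool_rot: [3.139, 0.001, 1.553]
contact_force: [-0.5, -0.2, -1.5]
opening: 0.0194
grip_force: 58.0
```

```bash
python3 meas.py; python3 see.py pics/s5.png 120 300 250 490;python3 go.py .5136,.225,.16,77.5
```

```text
486 max x 0.22658508338656227
0.065 6 [ 77.4  -0.4 -10.2]
0.095 54 [103.8  -1.2 -11.7]
0.125 209 [120.8  -2.9 -25.2]
0.155 145 [149.3  -2.9 -25. ]
0.185 34 [184.4  -1.2 -10.4]
0.215 38 [216.1  -1.3 -10.1]
purple [0.31652425 0.37014037 0.01784607] [0.60110671 0.45988716 0.0625288 ]
[496  59  10   7  46] [ 0.893 -0.518  0.022] [ 0.885 -0.53   0.004] [ 0.902 -0.508  0.038]
[514  69  10   7  43] [ 0.86  -0.569  0.024] [ 0.851 -0.582  0.004] [ 0.87  -0.558  0.035]
[391  76  23  16 209] [ 0.816 -0.214  0.073] [ 0.789 -0.243 -0.003] [ 0.863 -0.182  0.085]
[ 55 116  31  25 527] [0.684 0.724 0.089] [ 0.657  0.697 -0.003] [0.731 0.817 0.107]
[303 128   8  29 215] [0.621 0.063 0.178] [0.588 0.053 0.127] [0.663 0.073 0.194]
[314 128   8  29 214] [0.621 0.034 0.176] [0.588 0.024 0.007] [0.662 0.044 0.192]
[ 19 306  16   7  55] [ 0.183  0.876 -0.003] [ 0.072  0.789 -0.755] [0.205 1.371 0.144]
7.7667 [ 0.62472114 -0.08257913  0.15891631] [-1.79889226e+02 -1.92766075e-02  8.90060231e+01] 0.019318534099326472 57.99240231513977 [-0.28465385 -0.6057615  -1.28583305]
{'x': np.float64(0.4075), 'y': np.float64(-0.1553), 'z': np.float64(-0.001), 'rx': np.float64(-0.0025), 'ry': np.float64(-0.0002), 'rz': np.float64(0.2557)} rows 8.0
```

View pics/s5.png

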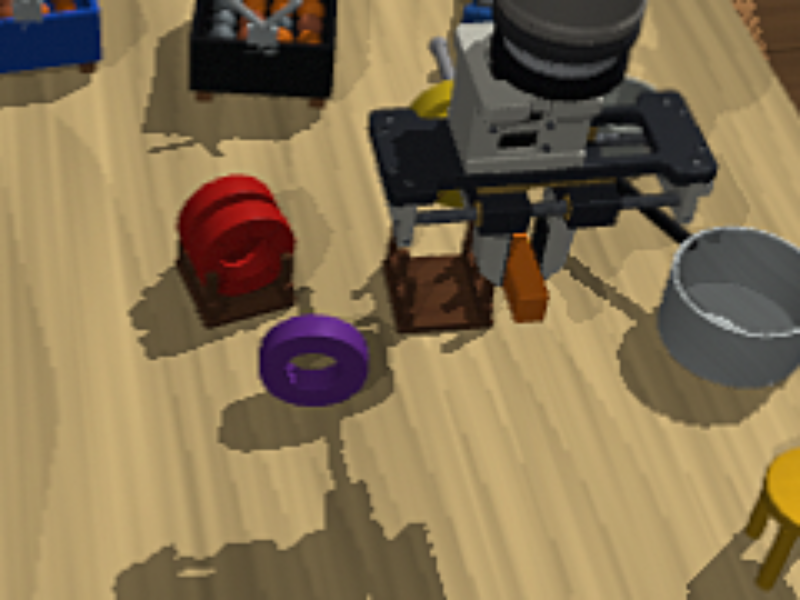

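The rack (440,290) is empty and both yellow rings hang on the level rod behind the gripper. I carry them to the black barbecue, high and gently.

>>> {"method": "step_arm", "body": {"steps": [{"x": 0,"y": 0,"z": -0.02,"rx": 0,"ry": 0,"rz": 0,"claw": -1},{"x": 0.003,"y": -0.001,"z": -0.04,"rx": 0,"ry": 0,"rz": 0,"claw": -1},{"x": 0.01,"y": -0.004,"z": -0.055,"rx": 0,"ry": 0,"rz": 0.006,"claw": -1},{"x": 0.021,"y": -0.008,"z": -0.06,"rx": 0,"ry": 0,"rz": 0.013,"claw": -1},{"x": 0.036,"y": -0.014,"z": -0.06,"rx": 0,"ry": 0,"rz": 0.023,"claw": -1},{"x": 0.055,"y": -0.021,"z": -0.06,"rx": 0,"ry": 0,"rz": 0.035,"claw": -1},{"x": 0.078,"y": -0.03,"z": -0.06,"rx": 0,"ry": 0,"rz": 0.05,"claw": -1},{"x": 0.104,"y": -0.04,"z": -0.06,"rx": 0,"ry": 0,"rz": 0.066,"claw": -1},{"x": 0.13,"y": -0.05,"z": -0.06,"rx": 0,"ry": 0,"rz": 0.082,"claw": -1},{"x": 0.156,"y": -0.06,"z": -0.06,"rx": 0,"ry": 0,"rz": 0.098,"claw": -1},{"x": 0.182,"y": -0.07,"z": -0.06,"rx": 0,"ry": 0,"rz": 0.114,"claw": -1},{"x": 0.204,"y": -0.078,"z": -0.06,"rx": 0,"ry": 0,"rz": 0.128,"claw": -1}]}}

```text
time: 8.77
tool_pos: [0.5676, 0.0736, 0.2038]
tool_rot: [-3.139, -0.0, 1.453]
contact_force: [0.5, 0.4, -0.8]
opening: 0.019
grip_force: 58.0
```

>>> {"method": "step_arm", "body": {"steps": [{"x": 0.022,"y": -0.004,"z": 0,"rx": 0,"ry": 0,"rz": 0.014,"claw": -1},{"x": 0.044,"y": -0.009,"z": 0,"rx": 0,"ry": 0,"rz": 0.028,"claw": -1},{"x": 0.066,"y": -0.014,"z": 0,"rx": 0,"ry": 0,"rz": 0.042,"claw": -1},{"x": 0.088,"y": -0.019,"z": 0,"rx": 0,"ry": 0,"rz": 0.056,"claw": -1},{"x": 0.108,"y": -0.024,"z": 0,"rx": 0,"ry": 0,"rz": 0.07,"claw": -1},{"x": 0.126,"y": -0.028,"z": 0,"rx": 0,"ry": 0,"rz": 0.082,"claw": -1},{"x": 0.142,"y": -0.032,"z": 0,"rx": 0,"ry": 0,"rz": 0.094,"claw": -1},{"x": 0.156,"y": -0.036,"z": 0,"rx": 0,"ry": 0,"rz": 0.104,"claw": -1},{"x": 0.168,"y": -0.04,"z": 0,"rx": 0,"ry": 0,"rz": 0.114,"claw": -1},{"x": 0.178,"y": -0.043,"z": 0,"rx": 0,"ry": 0,"rz": 0.121,"claw": -1},{"x": 0.185,"y": -0.045,"z": 0,"rx": 0,"ry": 0,"rz": 0.128,"claw": -1},{"x": 0.185,"y": -0.045,"z": 0,"rx": 0,"ry": 0,"rz": 0.128,"claw": -1}]}}

```text
time: 9.77
tool_pos: [0.5517, 0.2141, 0.2046]
tool_rot: [-3.141, 0.0, 1.353]
contact_force: [0.2, 0.0, -1.8]
opening: 0.0195
grip_force: 58.0
```

```bash
python3 meas.py; python3 see.py pics/s6.png 40 220 200 440;python3 go.py .5136,.225,.20,77.5 .5136,.225,.11,77.5 .5136,.225,.086,77.5
```

```text
176 max x 0.22696966938753652
0.095 22 [106.6 -21.5  22.8]
0.125 7 [138.  -25.4 -21.2]
0.155 53 [150.7 -20.3 -20.3]
0.185 49 [184.6  -0.6  -9.6]
0.215 45 [214.9  -1.5  -9.5]
purple [ 0.31665736 -0.04587501  0.01772252] [0.54770912 0.46118296 0.08106556]
[496  59  11   7  52] [ 0.893 -0.519  0.021] [ 0.884 -0.534  0.001] [ 0.901 -0.507  0.036]
[514  69  10   7  48] [ 0.86  -0.569  0.023] [ 0.853 -0.583  0.004] [ 0.869 -0.557  0.037]
[391  76  23  25 437] [ 0.8   -0.211  0.074] [ 0.766 -0.243 -0.002] [ 0.862 -0.179  0.084]
[ 55 116  31  25 524] [0.684 0.724 0.089] [ 0.656  0.697 -0.003] [0.73  0.818 0.108]
[184 155   7  16  70] [0.557 0.359 0.231] [0.51  0.268 0.201] [0.578 0.371 0.537]
[ 19 306  16   7  56] [ 0.183  0.875 -0.001] [ 0.073  0.787 -0.765] [0.205 1.373 0.142]
9.9167 [0.55235071 0.21266422 0.20483991] [-1.79999923e+02  2.29821477e-02  7.74753124e+01] 0.01943424541498958 57.992464900016785 [-0.79604058 -0.71869793 -0.7913155 ]
{'x': np.float64(0.0049), 'y': np.float64(-0.054), 'z': np.float64(0.0065), 'rx': np.float64(-0.0), 'ry': np.float64(0.0005), 'rz': np.float64(-0.0005)} rows 1.0
{'x': np.float64(0.0049), 'y': np.float64(-0.054), 'z': np.float64(0.1265), 'rx': np.float64(-0.0), 'ry': np.float64(0.0005), 'rz': np.float64(-0.0005)} rows 3.0
{'x': np.float64(0.0049), 'y': np.float64(-0.054), 'z': np.float64(0.1585), 'rx': np.float64(-0.0), 'ry': np.float64(0.0005), 'rz': np.float64(-0.0005)} rows 4.0
```

View pics/s6.png

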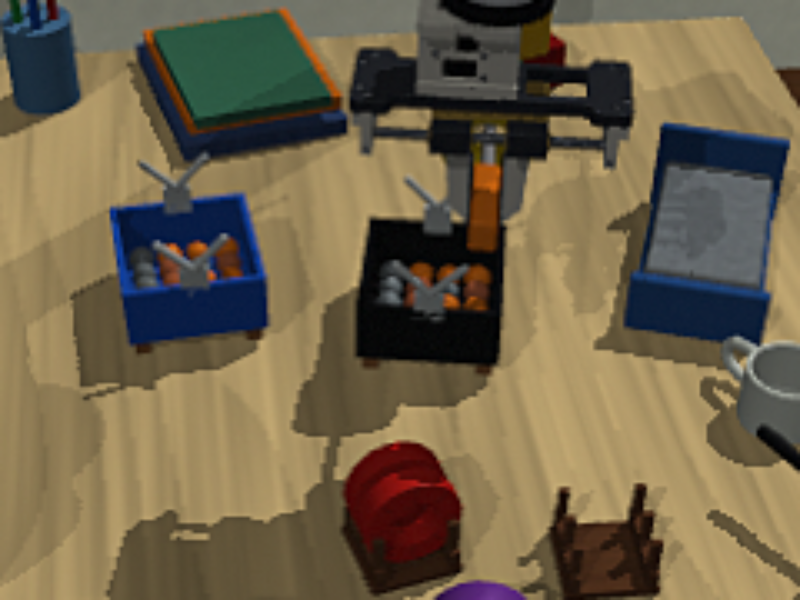

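Side crop: the loaded skewer hangs above and right of the black barbecue, with its forks at (435,215) and (430,290). I shift sideways, then descend.

>>> {"method": "step_arm", "body": {"steps": [{"x": 0.002,"y": -0.01,"z": 0,"rx": 0,"ry": 0,"rz": 0,"claw": -1},{"x": 0.004,"y": -0.022,"z": 0,"rx": 0,"ry": 0,"rz": 0,"claw": -1},{"x": 0.005,"y": -0.034,"z": 0,"rx": 0,"ry": 0,"rz": 0,"claw": -1},{"x": 0.005,"y": -0.045,"z": 0,"rx": 0,"ry": 0,"rz": 0,"claw": -1},{"x": 0.005,"y": -0.053,"z": 0,"rx": 0,"ry": 0,"rz": 0,"claw": -1},{"x": 0.005,"y": -0.053,"z": 0.01,"rx": 0,"ry": 0,"rz": 0,"claw": -1},{"x": 0.005,"y": -0.053,"z": 0.025,"rx": 0,"ry": 0,"rz": 0,"claw": -1},{"x": 0.005,"y": -0.053,"z": 0.045,"rx": 0,"ry": 0,"rz": 0,"claw": -1},{"x": 0.005,"y": -0.053,"z": 0.065,"rx": 0,"ry": 0,"rz": 0,"claw": -1},{"x": 0.005,"y": -0.053,"z": 0.08,"rx": 0,"ry": 0,"rz": 0,"claw": -1},{"x": 0.005,"y": -0.053,"z": 0.08,"rx": 0,"ry": 0,"rz": 0,"claw": -1},{"x": 0.005,"y": -0.053,"z": 0.08,"rx": 0,"ry": 0,"rz": 0,"claw": -1}]}}

```text
time: 10.92
tool_pos: [0.5141, 0.2251, 0.1443]
tool_rot: [-3.14, 0.001, 1.352]
contact_force: [0.2, 0.2, -1.0]
opening: 0.0194
grip_force: 58.0
```

```bash
python3 meas.py|head -8; python3 see.py pics/s7.png 60 180 260 420|grep -v -e '^.4' -e '^.5' -e '^.391';python3 go.py .513,.225,.090,77.5
```

```text
111 max x 0.22673924333757334
0.155 12 [152.  -24.6 -19.6]
0.185 55 [181.6  -1.9  -8.5]
0.215 44 [215.2  -0.8  -9.7]
purple [ 0.31954416 -0.04618994  0.01928283] [0.54803976 0.46206497 0.08162789]
[ 55 116  31  25 519] [0.684 0.724 0.089] [ 0.656  0.698 -0.002] [0.73  0.817 0.109]
[ 19 306  16   7  56] [ 0.181  0.885 -0.016] [ 0.074  0.79  -0.756] [0.204 1.37  0.143]
11.0667 [0.51495113 0.22543763 0.14577921] [ 1.79908775e+02 -4.31078520e-02  7.74818575e+01] 0.01965431185112902 57.99272418022156 [-0.5147589  -0.84264318 -1.72842491]
{'x': np.float64(-0.0012), 'y': np.float64(-0.0025), 'z': np.float64(0.0744), 'rx': np.float64(0.002), 'ry': np.float64(-0.001), 'rz': np.float64(-0.0004)} rows 2.0
```

View pics/s7.png

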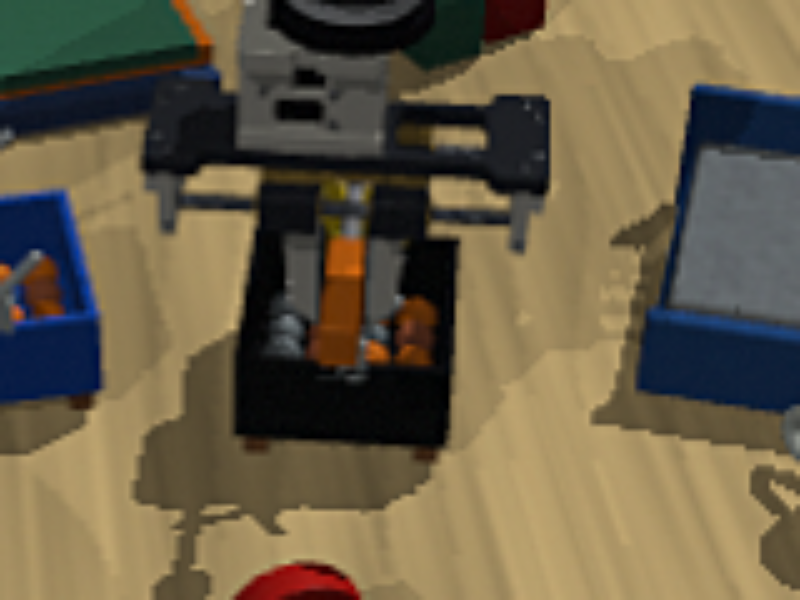

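The handle (345,310) is centred over the V of the near fork (at about (345,370)). I lower it.

>>> {"method": "step_arm", "body": {"steps": [{"x": -0.001,"y": -0.001,"z": 0.015,"rx": 0,"ry": 0,"rz": 0,"claw": -1},{"x": -0.001,"y": -0.001,"z": 0.03,"rx": 0,"ry": 0,"rz": 0,"claw": -1},{"x": -0.001,"y": -0.001,"z": 0.045,"rx": 0,"ry": 0,"rz": 0,"claw": -1},{"x": -0.001,"y": -0.001,"z": 0.055,"rx": 0,"ry": 0,"rz": 0,"claw": -1},{"x": -0.001,"y": -0.001,"z": 0.065,"rx": 0,"ry": 0,"rz": 0,"claw": -1},{"x": -0.001,"y": -0.001,"z": 0.071,"rx": 0,"ry": 0,"rz": 0,"claw": -1},{"x": -0.001,"y": -0.001,"z": 0.071,"rx": 0,"ry": 0,"rz": 0,"claw": -1},{"x": -0.001,"y": -0.001,"z": 0.071,"rx": 0,"ry": 0,"rz": 0,"claw": -1}]}}

```text
time: 11.73
tool_pos: [0.5136, 0.2248, 0.0919]
tool_rot: [3.141, -0.0, 1.352]
contact_force: [0.7, -1.0, -1.1]
opening: 0.0198
grip_force: 58.0
```

>>> {"method": "step_arm", "body": {"steps": [{"x": 0,"y": 0,"z": 0,"rx": 0,"ry": 0,"rz": 0,"claw": -1},{"x": 0,"y": 0,"z": 0,"rx": 0,"ry": 0,"rz": 0,"claw": -1}]}}

```text
time: 11.9
tool_pos: [0.5138, 0.2248, 0.0923]
tool_rot: [3.141, -0.0, 1.352]
contact_force: [-0.2, 0.0, -1.0]
opening: 0.0197
grip_force: 58.0
```

>>> {"method": "step_arm", "body": {"steps": [{"x": 0,"y": 0,"z": 0.001,"rx": 0,"ry": 0,"rz": 0,"claw": -1},{"x": 0,"y": 0,"z": 0.002,"rx": 0,"ry": 0,"rz": 0,"claw": -1},{"x": 0,"y": 0,"z": 0.003,"rx": 0,"ry": 0,"rz": 0,"claw": -1},{"x": 0,"y": 0,"z": 0.003,"rx": 0,"ry": 0,"rz": 0,"claw": -1},{"x": 0,"y": 0,"z": 0.003,"rx": 0,"ry": 0,"rz": 0,"claw": -1}]}}

```text
time: 12.32
tool_pos: [0.5134, 0.2247, 0.0894]
tool_rot: [3.142, 0.0, 1.352]
contact_force: [0.1, -0.1, -0.5]
opening: 0.0191
grip_force: 58.0
```

```bash
python3 meas.py|head -4;python3 go.py
```

```text
221 max x 0.22623885629014695
0.155 31 [152.5 -17.5 -19.6]
0.185 153 [180.5  -3.   -5.1]
0.215 37 [212.9  -0.7 -10.5]
12.3667 [0.5134555  0.22477989 0.08947214] [1.79995612e+02 7.50934670e-04 7.74889700e+01] 0.019484368659073267 57.99345552921295 [-0.37138755  0.42788312 -0.36814868]
```

>>> {"method": "step_arm", "body": {"steps": [{"x": 0,"y": 0,"z": 0,"rx": 0,"ry": 0,"rz": 0,"claw": -0.54},{"x": 0,"y": 0,"z": 0,"rx": 0,"ry": 0,"rz": 0,"claw": -0.5},{"x": 0,"y": 0,"z": 0,"rx": 0,"ry": 0,"rz": 0,"claw": -0.4},{"x": 0,"y": 0,"z": 0,"rx": 0,"ry": 0,"rz": 0,"claw": -0.2},{"x": 0,"y": 0,"z": 0,"rx": 0,"ry": 0,"rz": 0,"claw": 0},{"x": 0,"y": 0,"z": 0,"rx": 0,"ry": 0,"rz": 0,"claw": 0.2},{"x": 0,"y": 0,"z": 0,"rx": 0,"ry": 0,"rz": 0,"claw": 0.4},{"x": 0,"y": 0,"z": 0,"rx": 0,"ry": 0,"rz": 0,"claw": 0.4},{"x": 0,"y": 0,"z": 0,"rx": 0,"ry": 0,"rz": 0,"claw": 0.4},{"x": 0,"y": 0,"z": 0,"rx": 0,"ry": 0,"rz": 0,"claw": 0.4}]}}

```text
time: 13.2
tool_pos: [0.5135, 0.2247, 0.0894]
tool_rot: [3.142, 0.0, 1.352]
contact_force: [0.1, -0.0, 0.0]
opening: 0.0631
grip_force: 0.0
```

```bash
python3 meas.py|head -4;python3 go.py
```

```text
223 max x 0.2239617862867412
0.155 32 [153.  -18.4 -19.6]
0.185 156 [180.1  -3.4  -6.7]
0.215 35 [212.9  -1.2  -9.8]
13.25 [0.51347129 0.22469656 0.08942635] [1.79995941e+02 6.65334539e-03 7.74864856e+01] 0.06373649680701506 0.0 [-0.34754122  0.22231709 -0.07250274]
```

Stable. I retreat straight up, then away towards the robot's right.

>>> {"method": "step_arm", "body": {"steps": [{"x": 0,"y": 0,"z": -0.015,"rx": 0,"ry": 0,"rz": 0,"claw": 0.4},{"x": 0,"y": 0,"z": -0.04,"rx": 0,"ry": 0,"rz": 0,"claw": 0.4},{"x": 0,"y": 0,"z": -0.08,"rx": 0,"ry": 0,"rz": 0,"claw": 0.4},{"x": 0,"y": 0,"z": -0.12,"rx": 0,"ry": 0,"rz": 0,"claw": 0.4},{"x": -0.03,"y": 0,"z": -0.16,"rx": 0,"ry": 0,"rz": 0,"claw": 0.4},{"x": -0.08,"y": 0,"z": -0.18,"rx": 0,"ry": 0,"rz": 0,"claw": 0.4},{"x": -0.13,"y": 0,"z": -0.18,"rx": 0,"ry": 0,"rz": 0,"claw": 0.4},{"x": -0.18,"y": 0,"z": -0.18,"rx": 0,"ry": 0,"rz": 0,"claw": 0.4},{"x": -0.23,"y": 0,"z": -0.18,"rx": 0,"ry": 0,"rz": 0,"claw": 0.4},{"x": -0.28,"y": 0,"z": -0.18,"rx": 0,"ry": 0,"rz": 0,"claw": 0.4},{"x": -0.33,"y": 0,"z": -0.18,"rx": 0,"ry": 0,"rz": 0,"claw": 0.4},{"x": -0.38,"y": 0,"z": -0.18,"rx": 0,"ry": 0,"rz": 0,"claw": 0.4}]}}

```text
time: 14.25
tool_pos: [0.4509, -0.055, 0.2247]
tool_rot: [3.141, 0.0, 1.353]
contact_force: [0.5, 0.4, -0.5]
opening: 0.0644
grip_force: 0.0
```

```bash
python3 - <<'E'
from h import *
a,_=read_camera('side'); im,d=read_camera('top'); hsv=cv2.cvtColor(im,cv2.COLOR_BGR2HSV)
cv2.imwrite('pics/fin.png',np.hstack([cv2.resize(a[70:170,280:380],(400,400)),cv2.resize(im[130:230,160:260],(400,400))]))
pix=np.argwhere((hsv[...,0]>18)&(hsv[...,0]<36)&(hsv[...,1]>150)&(d>0)); pix=pix[(pix[:,0]>130)&(pix[:,0]<230)&(pix[:,1]>160)&(pix[:,1]<260)]
u=np.array([np.cos(np.radians(77.5)),np.sin(np.radians(77.5))])
P=cloud('top',pix,d); s=(P[:,:2]-[.539,.342])@u; P,s=P[P[:,2]>.09],s[P[:,2]>.09]; print(np.histogram(s,bins=np.arange(-.07,.08,.01)),P[:,2].max())
E
```

```text
(array([ 0,  0,  0,  0,  0, 78, 93, 55, 88, 97, 39,  0,  0,  0,  0]), array([-0.07, -0.06, -0.05, -0.04, -0.03, -0.02, -0.01,  0.  ,  0.01,
        0.02,  0.03,  0.04,  0.05,  0.06,  0.07,  0.08])) 0.1248691606031389
```

View pics/fin.png

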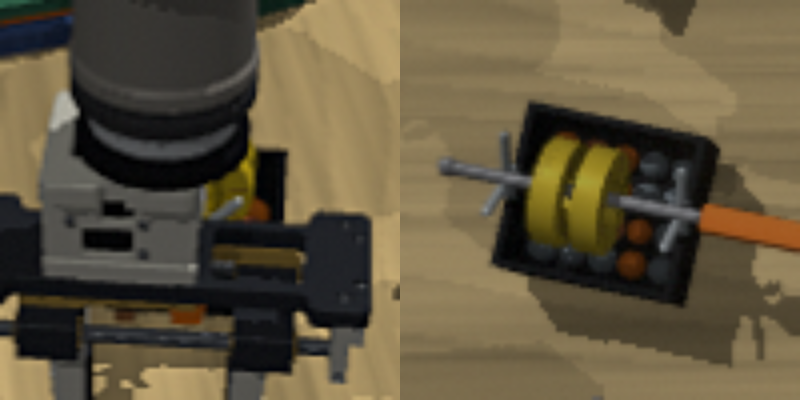

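The final top view (right half) shows the rod in both forks, at (505,175) and (680,212), with both rings hanging between them at (550,190) and (600,200). The gripper is clear.

```bash
python3 -c "
from h import *
print(robot.hand_in())"
```

```text
the job is handed in; nothing more can be done
None
```

The skewer, with both yellow rings threaded on it, is lying in both forks of the black barbecue, with the rings between the forks. The gripper is clear and the job was handed in at about 14.5 s; no verdict was returned.

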